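# Spot a filter plate and show its label to the reader

### The job

Bring the glass filter plate, lying flat on the bench, under the applicator so that the needle points into the little ring on the plate, and leave it still there for about a second without the plate touching the needle. Then find the frosted label end by its notched corner, take the plate by its plain half, and hold it level with the label up at the reader's reading point, frosted end towards the reader and lined up with it. Finish while still holding the plate there, steady and touching nothing else, and leave the other glassware and the stopper alone.

Things in the scene. Friction and masses are not known exactly. Their poses are not given: they have to be found in the camera images.
- plate: Loose glass filter plate, 120 mm long (its x), 44 mm wide (its y), 8 mm thick, about 0.1 kg, lying label face up. Origin: centre of its underside; z is up out of the label face. A 12 x 12 mm square notch is cut out of one corner, at +x +y: the end with the notch (+x) is the frosted label end, matt for the last 30 mm on the top face; the other half (-x) is plain. Best gripped across its 44 mm width, for instance 42 mm from the origin on the plain side.
- plate_ring (a point): Centre of the small printed ring (12 mm across) in the middle of the plate's top face, 8 mm above the plate's underside. Axes as the plate.
- frosted_end (a point): Middle of the frosted label area on the top face, 45 mm from the plate's origin towards the notched end. Axes as the plate.
- plain_end (a point): Middle of the plain end face, 60 mm from the plate's origin, away from the notch. Axes as the plate.
- applicator: Sample applicator fixed to the bench. Origin: on the bench directly below the needle tip; its +x points from needle to stand. The needle in its 12 mm holder hangs near the free end of a 14 mm wide bar (50 to 60 mm above the bench) that runs along +x to a 103 mm high post at 140 mm. The white base around the post, 90 x 110 mm, 16 mm high, begins 95 mm from the needle.
- needle_tip (a point): The fixed, downward pointing needle's tip, 16 mm above the bench, so 8 mm above a plate lying below it.
- reader: Label reader fixed to the bench: a 264 mm high steel post on a grey base, with a grey box head (about 70 mm) near its top looking down in front of it (-x). Origin: on the bench at the post's axis; +x points from the reading point to the post. A 2 mm thick foot plate in front, from 45 to 180 mm before the post, carries a printed circle with a cross exactly below the reading point.
- reading_point (a point): Where the reader reads, in the air: 120 mm above the bench, 140 mm in front of the post (reader's -x), straight above the circle with a cross. The middle of the frosted label area belongs here, with the plate's +x along the reader's +x, so that the plain end points away from the post.
- wash_bottle: White plastic bottle with a blue cap, 64 mm across, 150 mm high, loose. Leave alone. Origin: centre of its underside.
- flask: Conical glass flask, 76 mm across, 104 mm high, loose. Leave alone. Origin: centre of its underside.
- stopper: Black rubber stopper, 28 mm across, 26 mm high, loose, lying near the applicator and reader. Leave alone. Origin: centre of its underside.
There are look-alikes about, which are no part of the job. Leave any blue look-alike of the plate alone.

How it is judged:
On the way:
1. the plate lies flat on the bench and still, with the needle pointing into its ring (within 5 mm of the centre), for 0.7 s (horizontal distance between plate_ring and needle_tip below 0.005 m and height (world z) of plate_ring below 0.0115 m and angle between plate's own z axis and vertical below 0.07 rad and linear speed of plate below 0.012 m/s), for 0.7 s.
At the end, for the whole second after the job is handed in: Fingers hold the plate by its plain half, still, level within 15 degrees, label up, over 80 mm up, off the reader; label middle within 25 mm of the reading point, frosted end towards the post, lined up within 20 degrees (distance between frosted_end and reading_point below 0.025 m and angle between plate's own z axis and vertical below 0.26 rad and angle between the x axis of plate and the x axis of reader, either way round below 0.35 rad and x of plain_end in the frame of reader below -0.18 m and height (world z) of plate above 0.08 m and x of the grasp point in the frame of plate below 0 m and contact force between the fingers and plate above 1 N and contact force between plate and reader below 0.3 N and linear speed of plate below 0.02 m/s); the arm keeps its last pose, push and grip.
It fails at once if the plate is pressed against the applicator or its needle (over 1.5 N) (contact force between plate and applicator above 1.5 N).
It fails at once if the bottle, flask or stopper is moved by more than 25 mm (distance of any of wash_bottle, flask, stopper from where it was at the start of the episode above 0.025 m).
It also fails if it takes over 58 s, if anything falls off the work surface, if the arm or the gripper's body presses on something with over 40 N, if the wrist force passes 120 N, or if a joint passes its speed limit or range.

### The arm

A 6-joint arm with a two-finger parallel gripper is mounted at the origin on the work surface. World frame = base frame: x ahead of the robot, y to its left, z up, the work surface at z = 0. Lengths are in m, angles in rad, forces in N, time in s.
With the tool pointing down it reaches from about 0.275 to 1 m from the base axis. Payload 8.4 kg.
Tool frame: the origin (TCP) lies on the centre line of the jaws, within the pads' length; the fingertips stand 17 mm ahead of it and the grasp point (between the pads) lies 2 mm behind it (bot.tcp_to_tips is the z of the fingertips in the tool frame, in m); z points along the fingers, y is the line along which they close (so a half turn about z gives the same grasp; the last joint's range is limited). The gripper opens to 85 mm and grips with 20 to 120 N. Pads are 22 mm wide; open, the fingers measure 114 mm over their backs; the gripper's body (76 mm by 85 mm) begins 54 mm behind the grasp point. The pads swing forward as they close: fully open they stand 13 mm farther back than shut.
Start: joints at [-1.34, 0.353, 1.633, -0, 1.155, -0.002], TCP at [0.144, -0.608, 0.248] pointing down, gripper open.
Joint ranges: [-2.63, 2.63], [-0.92, 2.1], [0.06, 2.66], [-1.3, 4.44], [0, 2.69], [-3.02, 3.02]. Speed limits (rad/s): [2.22, 2.22, 2.79, 3.14, 3.14, 3.14].

### API

Orientations are given as a unit quaternion [x, y, z, w].
In Python, from workcell import bot, hand, kinematics, get_obs, vision, hand_in gives the robot as it stands. The module is installed in compiled form; this text tells all that it offers. Calls block until the motion is done:
- bot.reach(position, orientation): joint-space move of the TCP to a pose.
- bot.servo_line(position, ori=None, velocity=0.15): straight line of the TCP; ori=None keeps the orientation; velocity is the mean speed in m/s.
- bot.goto_joints(angles): joint-space move.
- hand.move_gripper(opening, strength=None): finger opening in m; strength is the grip in N (None keeps the last); returns when the fingers have stopped.
- bot.dwell(seconds).
- kinematics.solve_ik(position, orientation): joint angles nearest the present ones, or None.
- get_obs(): the state.
- vision.read_camera(name): name is "scene" or "top" or "wrist"; returns a dict with "frame" (384x512x3 uint8, red, green, blue), "intrinsics" (3x3 intrinsics, pixels), "view" (4x4, takes a point from world to camera coordinates). Camera axes: x right, y down, z forward; pixel columns grow to the right and rows downward; lengths in m; the calibration is good to about 2 mm. A picture is of the moment at which its call begins. There is no depth.
A pose or a line that the arm cannot do raises bot.IKError and nothing moves.
- hand_in(): hands the job in; it is judged then, once.
The state is a dict: "time_s": time; "joint_pos": joint angles; "joint_vel": joint speeds; "joint_efforts": joint torques, N m; "position": TCP position; "orientation": TCP orientation; "wrist_force": force on the tool from outside, world axes, zero at the start; "ft_torque": the same for the moment, N m; "gripper_width": finger opening in m; "grip_force": force on a finger pad.
Only numpy, scipy, OpenCV 4.12 (cv2) and the standard library are available. Lean on these libraries where they do the work, as an engineer would, in place of code of your own. Each camera call takes 0.05 s, during which the arm holds its last target. There are 200 camera calls.

## Working session

There is one attempt and no reset: what is moved stays moved. The work goes in short steps, each a Python script; the robot and the scene stay as the last script left them, time stands still between calls to the robot, and variables do not carry over. Pictures are saved under pics/ and viewed, at most 10 in all, crops included, and the job is handed in when it is done.

```bash
mkdir -p pics; python3 - <<'E'
from workcell import bot,hand,get_obs,vision
import cv2,numpy as np,pickle
d={n:vision.read_camera(n) for n in("scene","top")}
pickle.dump(d,open('d0.pkl','wb'))
for n in d: cv2.imwrite(f'pics/{n}0.png',cv2.resize(d[n]['frame'][:,:,::-1],(800,600),interpolation=cv2.INTER_CUBIC)); print(d[n]['intrinsics'],d[n]['view'])
o=get_obs();print(o['time_s'],o['position'],o['orientation'],bot.tcp_to_tips)
E
```

```text
[[405.91093275   0.         256.25937821]
 [  0.         405.91093275 193.85852805]
 [  0.           0.           1.        ]] [[ 0.25893844  0.965881   -0.00497764 -0.15458219]
 [ 0.74819745 -0.20383454 -0.63138898 -0.38550528]
 [-0.61086124  0.15976662 -0.7754503   1.29727792]
 [ 0.          0.          0.          1.        ]]
[[380.54253378   0.         255.71789552]
 [  0.         380.54253378 192.35343601]
 [  0.           0.           1.        ]] [[-0.00114149 -0.99939569 -0.03474117  0.01557045]
 [-0.9932572   0.00516052 -0.11581667  0.57914641]
 [ 0.11592597  0.03437471 -0.99266286  0.90922929]
 [ 0.          0.          0.          1.        ]]
0.1 [ 0.14408436 -0.60774582  0.24764453] [ 9.93234502e-01  1.16124176e-01 -7.77436667e-05 -6.27110257e-04] 0.017
```

View pics/top0.png

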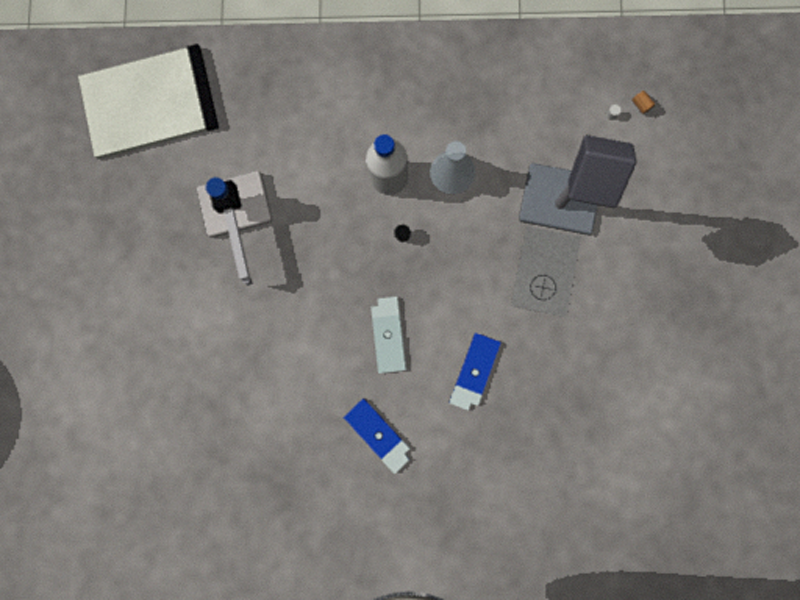

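View pics/scene0.png

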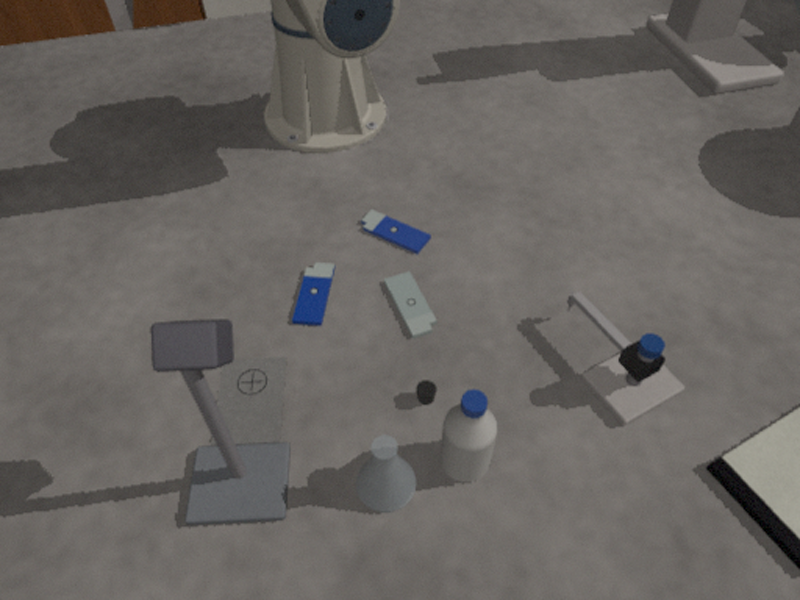

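Candidates, in pixels of the 800x600 top view: pale plate (388,335), blue plates (478,372) and (378,437). The pale one is the plate, with its notch at the upper left (373,300); the blue ones are look-alikes. I'll confirm this in one enlarged composite crop: plate and applicator from the top view, applicator and plate from the scene view.

```bash
cat > h.py <<'E'
import numpy as np,cv2
def ray(c,uv):
    R,t=c['view'][:3,:3],c['view'][:3,3]
    return -R.T@t, R.T@np.linalg.inv(c['intrinsics'])@np.array([uv[0],uv[1],1.])
def onz(c,uv,z):
    o,d=ray(c,uv); return o+d*(z-o[2])/d[2]
def proj(c,p):
    q=c['intrinsics']@(c['view'][:3,:3]@np.asarray(p)+c['view'][:3,3]); return q[:2]/q[2]
E
python3 - <<'E'
from h import *; import pickle
d=pickle.load(open('d0.pkl','rb'))
def crop(n,x,y,w,h,s): return cv2.resize(d[n]['frame'][y:y+h,x:x+w,::-1],(w*s,h*s),interpolation=cv2.INTER_NEAREST)
# each 66x50 at 6x = 396x300
im=np.vstack([np.hstack([crop('top',220,185,66,50,6),crop('top',115,140,66,50,6)]),np.hstack([crop('scene',335,180,66,50,6),crop('scene',235,168,66,50,6)])])
cv2.imwrite('pics/c1.png',im)
# plate mask in top
f=d['top']['frame'].astype(int); sub=np.zeros(f.shape[:2],bool); sub[180:250,230:270]=1
m=((f.min(2)>135)&sub).astype(np.uint8); m=cv2.morphologyEx(m,cv2.MORPH_CLOSE,np.ones((5,5)))
cs=max(cv2.findContours(m,0,2)[0],key=cv2.contourArea)
w=np.array([onz(d['top'],p[0],.008)[:2] for p in cs])
r=cv2.minAreaRect((w*1000).astype(np.float32)); print(r,cv2.boxPoints(r))
E
```

```text
((528.247802734375, 35.90753173828125), (120.34646606445312, 45.003173828125), 6.265225887298584) [[465.97833   51.707962]
 [470.8896     6.973572]
 [590.5173    20.107101]
 [585.606     64.84149 ]]
```

View pics/c1.png

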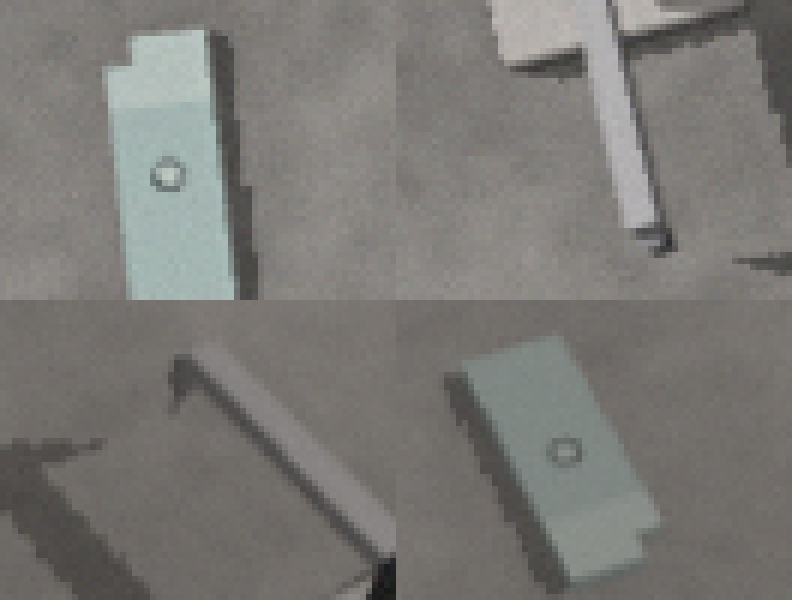

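The crop confirms the pale plate: frosted strip and notched corner at the upper left in the top view, ring at crop (168,174). The needle tip is at scene crop (176,408), under the bar's free end. Next I'll work out the applicator and reader positions.

```bash
python3 - <<'E'
from h import *; import pickle
d=pickle.load(open('d0.pkl','rb')); T,S=d['top'],d['scene']
np.set_printoptions(precision=4,suppress=True)
print('ring top',onz(T,(220+168/6-.5,185+174/6-.5),.008),'ring scene',onz(S,(235+(565-396)/6-.5,168+(452-300)/6-.5),.008))
n=onz(S,(335+176/6-.5,180+108/6-.5),.016); print('needle S',n,'in top crop',(proj(T,n)+.5-[115,140])*6+[396,0])
n=onz(T,(115+(665-396)/6-.5,140+248/6-.5),.016); print('needle T',n)
a=onz(T,(148.5-.5,139.5),.06); b=onz(T,(155.67-.5,177.5),.06); v=a-b; print('bar end',b,'yaw',np.degrees(np.arctan2(v[1],v[0])))
k=1.5625
for z,p,q in((.002,(527,230),(513,305)),(.002,(579,236),(567,313)),(.016,(210,236),(271,217))):
    a,b=[onz(T,np.array(x)/k-.5,z) for x in(p,q)]; v=a-b; print(a,b,np.degrees(np.arctan2(v[1],v[0])))
print('circle',onz(T,np.array((543,287.5))/k-.5,.002),onz(S,np.array((252,382))/k-.5,.002))
print('stopper',onz(T,np.array((402,233))/k-.5,.02))
# bar pixels fit
f=T['frame'].astype(int)
for y in (150,156,162,168,174):
    print(y,[int(x) for x in f[y,140:166].sum(1)//3])
E
```

```text
ring top [0.5284 0.0355 0.008 ] ring scene [0.5281 0.0344 0.008 ]
needle S [0.6105 0.258  0.016 ] in top crop [671.8298 252.0618]
needle T [0.6122 0.261  0.016 ]
bar end [0.614  0.2586 0.06  ] yaw 12.292070837869494
[ 0.7004 -0.1945  0.002 ] [ 0.576  -0.1687  0.002 ] -11.728711268201911
[ 0.6895 -0.2792  0.002 ] [ 0.5625 -0.2554  0.002 ] -10.604284066639918
[0.6919 0.3297 0.016 ] [0.7231 0.2286 0.016 ] 107.1389564619157
circle [ 0.6044 -0.218   0.002 ] [ 0.6044 -0.2191  0.002 ]
stopper [0.6931 0.0114 0.02  ]
150 [60, 63, 69, 65, 73, 77, 111, 170, 180, 177, 179, 176, 129, 84, 116, 126, 129, 130, 125, 134, 132, 130, 130, 131, 128, 125]
156 [124, 126, 131, 130, 131, 135, 126, 131, 168, 173, 176, 178, 178, 172, 97, 109, 131, 133, 128, 130, 122, 125, 116, 122, 125, 128]
162 [125, 121, 124, 124, 122, 127, 128, 124, 124, 150, 171, 178, 170, 175, 173, 113, 91, 118, 123, 121, 127, 124, 124, 119, 123, 121]
168 [131, 125, 128, 130, 128, 130, 127, 127, 122, 124, 133, 168, 178, 173, 179, 172, 136, 93, 115, 126, 128, 123, 127, 125, 125, 125]
174 [136, 130, 134, 130, 132, 125, 129, 125, 123, 127, 124, 128, 153, 177, 177, 179, 175, 173, 99, 103, 117, 127, 121, 120, 125, 129]
```

```bash
cat >> h.py <<'E'
G=.042
def quat(yaw): return [np.cos(yaw/2),np.sin(yaw/2),0,0]
def tcp(xy,yaw,z,back=G):  # TCP for plate origin xy, plate yaw
    return [xy[0]-back*np.cos(yaw),xy[1]-back*np.sin(yaw),z]
E
python3 - <<'E'
from h import *; from workcell import *
np.set_printoptions(precision=4,suppress=True)
from workcell import bot,hand,kinematics,get_obs,vision
y=np.radians(6.27); P=(.5283,.0357)
hand.move_gripper(.062,50)
bot.reach(tcp(P,y,.10),quat(y))
bot.servo_line(tcp(P,y,.021),velocity=.08)
o=get_obs();print(o['time_s'],o['position'],o['wrist_force'],o['joint_pos'])
hand.move_gripper(.03,50)
o=get_obs();print(o['time_s'],o['gripper_width'],o['grip_force'],o['wrist_force'])
if o['gripper_width']>.04:
    bot.servo_line(tcp(P,y,.024),velocity=.05)
    c={n:vision.read_camera(n) for n in('scene','wrist','top')}
    cv2.imwrite('pics/g1.png',np.hstack([cv2.resize(c['scene']['frame'][160:240,210:310,::-1],(400,320)),cv2.resize(c['wrist']['frame'][:,:,::-1],(400,300))[:300].copy() if 0 else cv2.resize(c['wrist']['frame'][:,:,::-1],(400,320))]))
    o=get_obs();print(o['time_s'],o['position'],o['wrist_force'],o['grip_force'])
E
```

```text
4.2167 [0.4869 0.0311 0.0214] [ 0.476  -0.1499 -0.212 ] [ 0.0608  0.4936  2.0757 -0.      0.5716  1.5221]
4.575 0.04047546657107353 49.099146653024945 [-2.13    0.3111 10.6395]
4.975 [0.4865 0.0311 0.024 ] [ 0.4796 -0.3286 -0.3468] 50.52837461596937
```

View pics/g1.png

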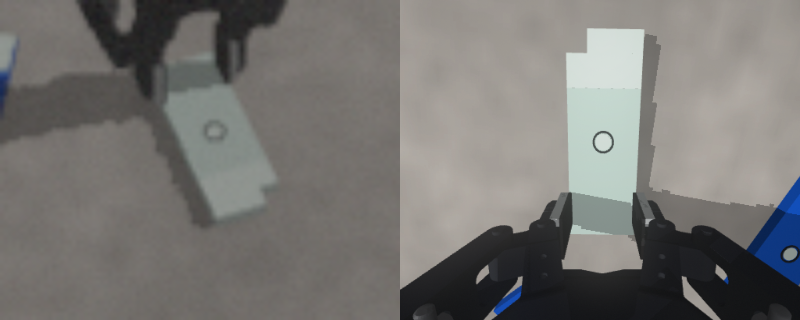

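The plate is gripped squarely, with the ring at (603,142) in the wrist half of the picture and the notch at the upper left. Next I'll carry it to just short of the needle and look again.

```bash
python3 - <<'E'
from h import *
from workcell import bot,hand,kinematics,get_obs,vision
import pickle
np.set_printoptions(precision=4,suppress=True)
y=np.radians(14); N=np.array([.612,.260]); P=N-.067*np.array([np.cos(y),np.sin(y)])
bot.servo_line(tcp((.5283,.0357),np.radians(6.27),.05),velocity=.15)
bot.reach(tcp(P,y,.05),quat(y))
bot.servo_line(tcp(P,y,.0245),velocity=.1)
o=get_obs();print(o['time_s'],o['position'],o['wrist_force'],o['grip_force'],o['gripper_width'])
c={n:vision.read_camera(n) for n in('scene','wrist','top')}; pickle.dump(c,open('d1.pkl','wb'))
a=cv2.resize(c['scene']['frame'][165:225,325:405,::-1],(400,300),interpolation=cv2.INTER_CUBIC)
b=cv2.resize(c['top']['frame'][150:210,120:200,::-1],(400,300),interpolation=cv2.INTER_CUBIC)
w=cv2.resize(c['wrist']['frame'][:150,:,::-1],(800,234))
cv2.imwrite('pics/n1.png',np.vstack([np.hstack([a,b]),w]))
E
```

```text
6.5333 [0.506  0.2325 0.0241] [ 0.3131  0.0749 -0.4864] 51.27084808802465 0.04036519222499982
```

View pics/n1.png

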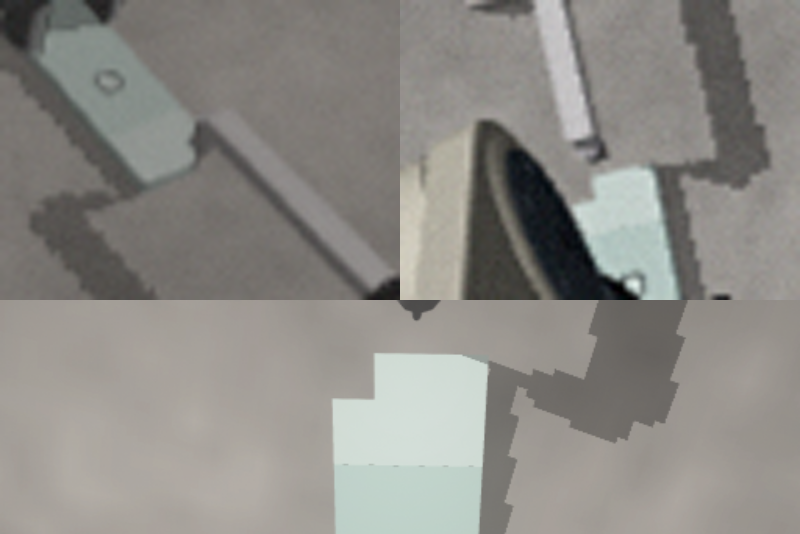

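The wrist view (lower half) shows the needle tip at (416,320), so wrist pixel about (266,12.8), just beyond the frosted end. I'll compute the ring-to-needle offset from this one camera.

```bash
cat >> h.py <<'E'
def ringpx(f,g=(260,170)):
    x,y=g; s=f[y-30:y+30,x-30:x+30].min(2); m=(s<120).astype(np.uint8)
    c=max(cv2.findContours(m,0,2)[0],key=cv2.contourArea); (u,v),r=cv2.minEnclosingCircle(c)
    return u+x-30,v+y-30,r
E
python3 - <<'E'
from h import *; import pickle
np.set_printoptions(precision=4,suppress=True)
c=pickle.load(open('d1.pkl','rb')); W=c['wrist']
r=ringpx(W['frame']); R=onz(W,r[:2],.0107); N=onz(W,(265.7,12.4),.016)
print(r,R,'needle',N, N-R)
# holder centre check & scene/top ring check
print(proj(c['scene'],R),proj(c['top'],R),'needle in scene',proj(c['scene'],N),proj(c['top'],N))
for uv in((325+108/5-.5,165+81/5-.5),): print('ring scene',onz(c['scene'],uv,.0107))
# plate edges in wrist -> yaw
e=[onz(W,(u*.64-.5,(v-300)*150/234-.5),.0107) for u,v in((482,465),(480,533),(335,465),(337,533))]
for a,b in((0,1),(2,3)): v=e[a]-e[b]; print(np.degrees(np.arctan2(v[1],v[0])))
E
```

```text
(259.7162170410156, 170.09459495544434, 13.629669189453125) [0.5463 0.242  0.0107] needle [0.6104 0.2556 0.016 ] [0.0641 0.0135 0.0053]
[346.3423 180.4338] [166.5667 206.6944] needle in scene [362.859 197.685] [161.415  181.5383]
ring scene [0.5469 0.2411 0.0107]
14.742046405205478
13.442660507327608
```

```bash
python3 - <<'E'
from h import *
from workcell import bot,hand,kinematics,get_obs,vision
import pickle
np.set_printoptions(precision=4,suppress=True)
y=np.radians(14); P=np.array([.612,.260])-.067*np.array([np.cos(y),np.sin(y)])
t=np.array(tcp(P,y,.0245))+[.0641,.0135,0]
bot.servo_line(t,velocity=.05)
W0=vision.read_camera('wrist')
t[2]=.0215; bot.servo_line(t,velocity=.03)
o=get_obs();print(o['time_s'],o['position'],o['wrist_force'])
hand.move_gripper(.056)
bot.dwell(.2)
c={n:vision.read_camera(n) for n in('scene','wrist','top')}; pickle.dump(c,open('d2.pkl','wb'))
o=get_obs();print(o['time_s'],o['position'],o['wrist_force'],o['gripper_width'])
a=cv2.resize(c['scene']['frame'][165:225,325:405,::-1],(400,300),interpolation=cv2.INTER_CUBIC)
b=cv2.resize(c['top']['frame'][150:210,120:200,::-1],(400,300),interpolation=cv2.INTER_CUBIC)
w=cv2.resize(c['wrist']['frame'][95:245,160:360,::-1],(400,300)); w0=cv2.resize(W0['frame'][95:245,160:360,::-1],(400,300))
cv2.imwrite('pics/n2.png',np.vstack([np.hstack([a,b]),np.hstack([w0,w])]))
E
```

```text
8.4417 [0.5706 0.2473 0.0222] [-0.931  -1.0189  7.6081]
9.0917 [0.5703 0.2471 0.0214] [0.0604 0.173  0.5742] 0.05591854596343499
```

View pics/n2.png

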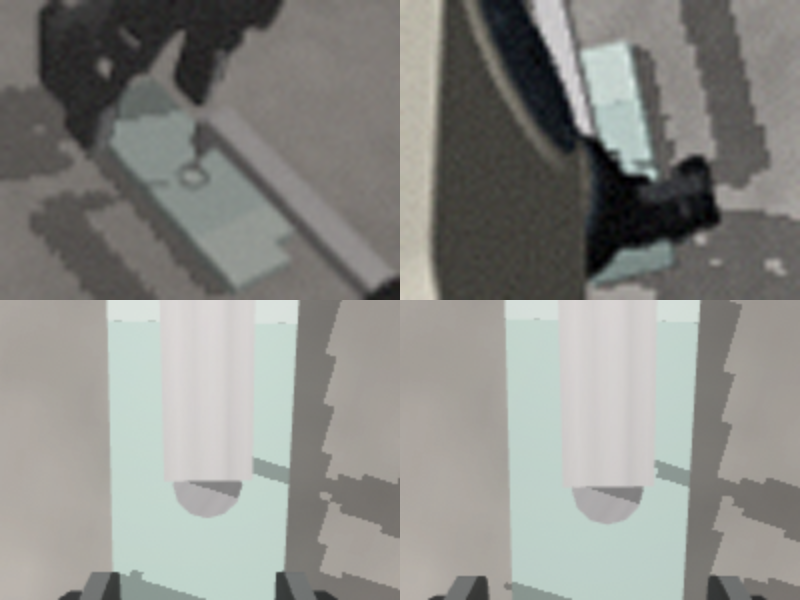

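The scene view shows the ring at (192,177) in the crop with the needle ending just above it. I'll check the numbers, dwell if they're good, and find the reader axis.

```bash
python3 - <<'E'
from h import *
from workcell import bot,get_obs
import pickle
np.set_printoptions(precision=4,suppress=True)
c=pickle.load(open('d2.pkl','rb')); S=c['scene']
r=onz(S,(325+192/5-.5,165+177/5-.5),.008); N=np.array([.6104,.2556])
# plate by commanded motion
print('ring scene',r, 'err',r[:2]-N)
# holder rim in wrist: centre column vs plate centre handled by same camera; plate edges at z .008 vs holder col
W=c['wrist']; row=470
L,R=[onz(W,(160+(u)/2-.5,95+(row-300)/2-.5),.008) for u in(510-400,692-400)]
print('plate mid at row',(L+R)/2,'width',np.linalg.norm(L-R))
h=onz(W,(160+(607-400)/2-.5,95+(522-300)/2-.5),.045); print('holder lower point z~.045',h)
m=(L+R)/2; ax=np.array([np.cos(np.radians(14)),np.sin(np.radians(14))]); d=N-m[:2]
print('lateral of needle vs plate axis',-d[0]*ax[1]+d[1]*ax[0])
cv2.imwrite('pics/n3.png',cv2.resize(S['frame'][185:210,348:378,::-1],(720,600),interpolation=cv2.INTER_CUBIC))
bot.dwell(1.0); print(get_obs()['time_s'])
E
```

```text
ring scene [0.6111 0.2571 0.008 ] err [0.0007 0.0015]
plate mid at row [0.606  0.2551 0.008 ] width 0.04403504067372054
holder lower point z~.045 [0.6044 0.2538 0.045 ]
lateral of needle vs plate axis -0.0006191644854535157
10.0917
```

View pics/n3.png

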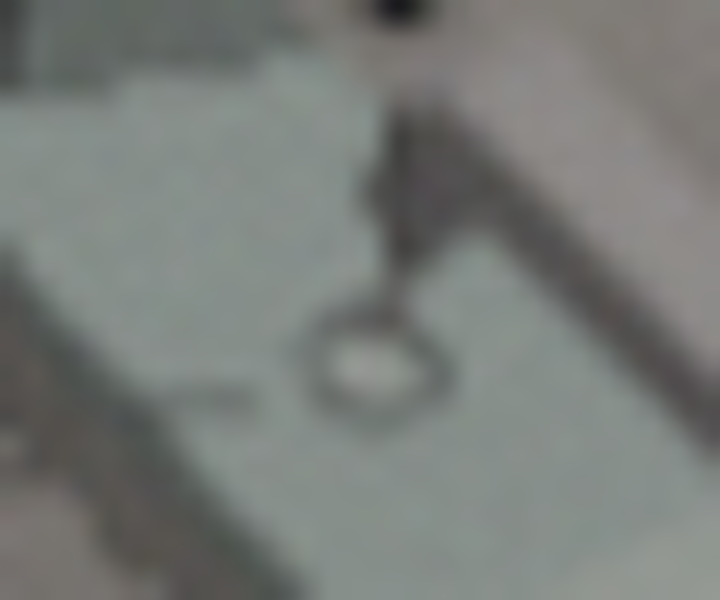

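The needle tip at (395,315) projects to within about 1 mm of the ring centre, and the plate lay still for over 1 s. Next: regrip, back out and go to the reader.

```bash
python3 - <<'E'
from h import *
from workcell import bot,hand,kinematics,get_obs,vision
import pickle
np.set_printoptions(precision=4,suppress=True)
hand.move_gripper(.03,60)
o=get_obs();print(o['time_s'],o['gripper_width'],o['grip_force'],o['position'])
p=np.array(o['position']); y=np.radians(14); ax=np.array([np.cos(y),np.sin(y),0])
p[2]=.0235; bot.servo_line(p,velocity=.03)
p=p-.09*ax; bot.servo_line(p,velocity=.08)
p[2]=.17; bot.servo_line(p,velocity=.12)
y=np.radians(-11.2); a=np.array([np.cos(y),np.sin(y)]); P=np.array([.6044,-.2185])-.045*a
bot.reach(tcp(P-.06*a,y,.17),quat(y))
bot.servo_line(tcp(P-.06*a,y,.1335),velocity=.08)
bot.servo_line(tcp(P,y,.1335),velocity=.06)
bot.dwell(.4)
c={n:vision.read_camera(n) for n in('scene','wrist','top')}; pickle.dump(c,open('d3.pkl','wb'))
o=get_obs();print(o['time_s'],o['gripper_width'],o['grip_force'],o['position'],o['wrist_force'])
s=cv2.resize(c['scene']['frame'][150:350,80:280,::-1],(600,600))[:, :400] if 0 else cv2.resize(c['scene']['frame'][160:340,80:320,::-1],(400,300))
t=cv2.resize(c['top']['frame'][:,:,::-1],(400,300)); w=cv2.resize(c['wrist']['frame'][:,:,::-1],(400,300))
cv2.imwrite('pics/r1.png',np.vstack([np.hstack([s,t]),np.hstack([w,cv2.resize(c['top']['frame'][110:230,300:460,::-1],(400,300))])]))
E
```

```text
10.425 0.03980067714336889 59.44504430517554 [0.5704 0.2472 0.0222]
17.1667 0.039193740889030146 60.57400591671467 [ 0.5191 -0.2016  0.1336] [ 0.0279 -0.0422 -1.0376]
```

View pics/r1.png

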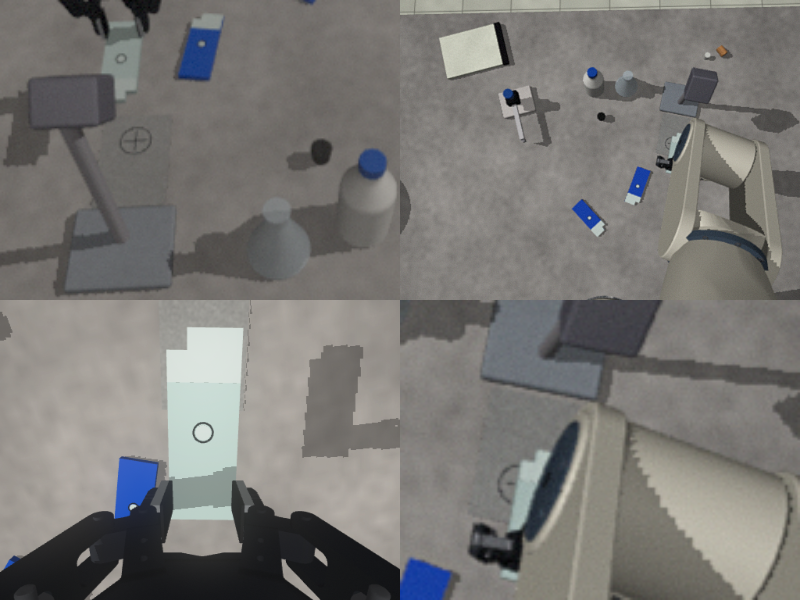

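Everything stands undisturbed, and the plate is held by its plain half with the frosted end towards the post. A last numeric check with wrist and scene rays, then hand in.

```bash
python3 - <<'E'
from h import *; import pickle
from workcell import get_obs,hand_in
np.set_printoptions(precision=4,suppress=True)
c=pickle.load(open('d3.pkl','rb')); S,W=c['scene'],c['wrist']; k=1.28
def tri(a,b):
    (o1,d1),(o2,d2)=ray(S,a),ray(W,b); d1/=np.linalg.norm(d1); d2/=np.linalg.norm(d2)
    s=np.linalg.lstsq(np.c_[d1,-d2],o2-o1,rcond=None)[0]; p,q=o1+s[0]*d1,o2+s[1]*d2; return (p+q)/2,np.linalg.norm(p-q)
r=tri((80+121*.6-.5,160+59*.6-.5),np.array((203,132.5))*k-.5)
y=np.radians(-11.2); a=np.array([np.cos(y),np.sin(y),0])
RP=np.array([.6044,-.2185,.12])
f=r[0]+.045*a; fw=onz(W,np.array((204.5,54.5))*k-.5,.12)
print('ring',r,'frosted tri',f,'wrist@.12',fw,'err',f-RP,fw-RP)
ok=np.linalg.norm(f-RP)<.015 and np.linalg.norm(fw-RP)<.015
if ok: print(hand_in(), get_obs()['time_s'])
E
```

```text
ring (array([ 0.5592, -0.2102,  0.1166]), np.float64(3.0468555704161113e-06)) frosted tri [ 0.6034 -0.219   0.1166] wrist@.12 [ 0.6032 -0.2197  0.12  ] err [-0.001  -0.0005 -0.0034] [-0.0012 -0.0012  0.    ]
the job is handed in; nothing more can be done
the job is handed in; nothing more can be done
```

The job is handed in: the plate lay under the needle for over 1 s with its ring about 1 mm off, and is now held by its plain half at the reader with its label middle about 4 mm from the reading point; nothing else appears disturbed in the last pictures.

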